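# Slide the paddle board out over the scrap pot and hold it

## Task

Get the chopping board ready for scraping: first lift the lid off the scrap pot by its knob and set it down flat, knob up, on the worktop. Then take the board by its handle and slide it along the riser, without lifting it off, straight out over the open pot until the dark line across it lies exactly above the riser's edge on the pot's side, square to that edge. The board would tip there by itself, so finish while still holding it level and at rest on the riser, clear of the pot and the lid; leave the pot and the things around where they are.

Things in the scene. Friction and masses are not known exactly. Their poses are not given: they have to be found in the camera images.
- riser_edge (a point): Middle of the upper edge of the riser's end on the pot's side (robot's left), in the top face. Riser: fixed low bench, light wood top 200 wide (x) x 360 long (y) on white panels, 100 mm high. x along this edge (roughly away from the robot), y out of the riser to the pot, square to the edge, z up. The top reaches 360 mm from here to -y and 100 mm to each side.
- board_line (a point): Middle of the 4 mm dark line across the chopping board, at the board's UNDERSIDE (level with the riser top). y along the board to its leading end (pot side), z up. From the line along y: leading end +190 mm, centre of mass about +44, blade ends -70, handle ends -180. At the start the board lies flat with the handle all on the riser top and the line 110 to 170 mm short of the edge.
- board_handle (a point): Grip point of the board's handle: middle of its 32 mm width, half-way up its 20 mm thickness (10 mm above the riser top), 130 mm at -y from the line, 50 mm from the handle's end. Axes as those of the board: the fingers close along x.
- board: The loose paddle-shaped chopping board, brown wood, about 0.5 kg, 20 mm thick: blade 140 wide (x) x 260 long (y), handle 32 wide x 110 long at the -y end. Origin on its underside at the middle of the blade, 60 mm at +y from the line; y to the leading end, z up.
- pot: Loose round white ceramic scrap pot, open and hollow, 130 mm outer diameter at the rim, 75 mm high, 0.9 kg, standing on the worktop beyond the riser's edge, its axis about 160 to 210 mm from the edge. Origin at the centre of its underside, z up. Its rim is 25 mm lower than the riser top.
- lid_knob (a point): Centre of the dark wooden knob (upright cylinder 28 mm diameter, 40 high) on the pot's lid, 20 mm above the lid disc's upper face and 34 above its plug's underside: 101 mm above the worktop with the lid on the pot, 34 mm when set down. On the pot the knob stands 21 mm above the riser top, in the board's way. z up.
- lid: The pot's loose lid, 0.14 kg: light wood disc 132 mm diameter, 6 thick, over a cork plug 104 mm diameter, 8 thick, that sits loosely in the pot's mouth; knob on top. Origin at the centre of the plug's underside, z up.
- jar: Bystander: glass jar with a grey lid, 84 mm diameter, 144 mm high, origin at the centre of its underside; leave alone.
- eggs: Bystander: clear tray of six eggs, 160 x 108 x 64 mm, origin at the centre of its underside; leave alone.

How it is judged (in metres and radians):
On the way, in this order (a step that is already met when the one before it is completed fails the run):
1. the lid is set down flat, knob up, on the worktop and let go, with the board not yet moved (height (world z) of lid_knob below 0.042 m and angle between lid_knob's own z axis and vertical below 0.15 rad and contact force between the fingers and lid below 0.1 N and distance of board_line from where it was at the start of the episode below 0.02 m), for 0.2 s.
2. the held board's line has reached the riser's edge, level (y of board_line in the frame of riser_edge between -0.012 and 0.012 m and angle between the y axis of board_line and the y axis of riser_edge, either way round below 0.14 rad and x of board_line in the frame of riser_edge between -0.04 and 0.04 m and angle between board_line's own z axis and vertical below 0.07 rad and contact force between the fingers and board above 0.8 N), for 0.2 s.
At the end, for the whole second after the job is handed in: Gripper holds the board (>0.8 N): line within 12 mm of the riser edge, 40 mm of its middle, square within 0.14 rad, level within 0.07 rad, at rest on the riser (>0.5 N, under 8 mm up), touching no pot or lid. Lid let go, knob up, flat on the worktop (0.15 rad). Pot within 30 mm of its start (all of step 2 and height (world z) of lid_knob below 0.042 m and angle between lid_knob's own z axis and vertical below 0.15 rad and contact force between board and riser above 0.5 N and contact force between board and pot below 0.1 N and contact force between each of board, the fingers and lid below 0.1 N and linear speed of board below 0.02 m/s and z of board_line in the frame of riser_edge below 0.008 m and distance of pot from where it was at the start of the episode below 0.03 m); the arm keeps its last pose, push and grip.
It fails at once if the board is lifted off the riser (line more than 20 mm above its top) (z of board_line in the frame of riser_edge above 0.02 m).
It fails at once if the board tips (more than 0.2 rad) (angle between board_line's own z axis and vertical above 0.2 rad).
It fails at once if the scrap pot is shoved more than 30 mm or tipped (distance of pot from where it was at the start of the episode above 0.03 m or angle between pot's own z axis and vertical above 0.3 rad).
It fails at once if a bystander (jar or eggs) is moved more than 30 mm or knocked over (distance of any of jar, eggs from where it was at the start of the episode above 0.03 m or angle between any of jar, eggs's own z axis and vertical above 0.4 rad).
It also fails if it takes over 54 s, if anything falls off the work surface, if the arm or the gripper's body presses on something with over 40 N, if the wrist force passes 120 N, or if a joint passes its speed limit or range.

## Robot

A 6-joint arm with a two-finger parallel gripper is mounted at the origin on a cart in front of the work surface, level with it; the furniture and walls round the work are solid. World frame = base frame: x ahead of the robot, y to its left, z up, the work surface at z = 0. Lengths are in mm, angles in rad, forces in N, time in s.
With the tool pointing down it reaches from about 275 to 750 mm from the base axis. Payload 10.2 kg.
Tool frame: the origin (TCP) lies on the mounting face of the last link; the fingertips stand 166 mm ahead of it and the grasp point (between the pads) lies 147 mm ahead of it (manip.grip_depth is the z of the grasp point in the tool frame, in mm); z points along the fingers, x is the direction in which the jaws open and shut, and the axes are right-handed (so a half turn about z gives the same grasp; the last joint's range is limited). The gripper opens to 88 mm and grips with 3 to 60 N. Pads are 18 mm wide; open, the fingers measure 123 mm over their backs; the gripper's body (75 mm by 187 mm) begins 45 mm behind the grasp point.
Start: joints at [-1.418, 0.313, 1.498, -0, 1.331, -0.223], TCP at [192.672, -488.375, 404.72] pointing down, gripper open.
Joint ranges: [-2.94, 2.94], [-0.97, 2.17], [0.19, 2.56], [-1.23, 4.37], [0.02, 3.11], [-2.88, 2.88]. Speed limits (rad/s): [2.39, 2.39, 3.01, 3.14, 3.14, 3.14].

## Interface

Orientations are given as a unit quaternion [w, x, y, z].
In Python, from rig import manip, optics gives the robot as it stands.
- The arm moves only by the shell command python3 -m crank 'ROWS' [FORCE]. ROWS is a JSON object of lists of equal length, an entry for each row: "jaw": the closure in counts, from 0 (fully open) to 255 (shut); "linear": the shift along the tool's x, y, z in cm, a list of three; "turn": the turn about the tool's z in degrees. A call has 1 to 12 rows; each row shifts and turns the commanded pose from where the row before left it, along the tool's axes as they then stand; what a row does not reach is not made up. A row lasts 1/12 s, in which the tool goes at most 41.7 mm and 7.16 degrees, less where a joint would pass 70% of its speed; a pose out of reach is approached as far as the arm can. A call with a gripper value outside its range is refused whole. The fingers move at their own pace and stop on an object; FORCE is the grip in N (left out, the last holds). Time passes only in rows, so rows that do not move let the fingers close. It gives the time, the measured TCP pose, the force and the opening at its end, in the units of the state.
- manip.get_state(): the state, without advancing time (a new reading comes with each control period).
- optics.capture(name): name is "scene" or "top" or "wrist"; returns the picture (384x512x3 uint8, red, green, blue); there is no depth.
- optics.calibration(name): a dict with "fx", "fy", "cx", "cy" (pixels), "pose" (4x4, takes a point from camera to world coordinates). Camera axes: x right, y up, looking along -z (the intrinsics and any distortion apply to the point x, -y, -z); pixel columns grow to the right and rows downward; lengths in mm; the calibration is good to about 2 mm. The wrist camera is an equidistant fisheye: a pixel r from the principal point sees the ray r / f radians off the axis. A picture is of the moment at which its call begins: read the wrist's pose just before it. calibration takes no time and is no camera call; for the wrist camera it gives the pose at the moment of the call.
- manip.finish_job(): hands the job in, once; it reports no verdict.
The state is a dict: "clock": time; "qpos": joint angles; "qvel": joint speeds; "joint_torque": joint torques, N m; "tcp_pos": TCP position; "tool_rot": TCP orientation; "force": force on the tool from outside, world axes, zero at the start; "torque": the same for the moment, N m; "grip_width": opening from 0.0 (shut) to 1.0 (fully open).
Only numpy, scipy, OpenCV 4.12 (cv2) and the standard library are available. Lean on these libraries where they do the work, as an engineer would, in place of code of your own. Each camera call takes 0.05 s, during which the arm holds its last target.

## Working session

There is one attempt and no reset: what is moved stays moved. The work goes in short steps, Python scripts to look and compute and a shell command to move; the robot and the scene stay as the last step left them, time stands still between calls to the robot, and variables do not carry over. Pictures are saved under pics/ and viewed, and the job is handed in when it is done.

```bash
mkdir -p pics; ls
cat > h.py <<'E'
import numpy as np, cv2, json
from rig import manip, optics
E
python3 - <<'E'
from h import *
print(manip.get_state(), manip.grip_depth)
for n in ["scene","top","wrist"]:
    c=optics.calibration(n); print(n,{k:(np.round(v,3).tolist() if k=="pose" else v) for k,v in c.items()})
for n in ["scene","top"]:
    im=optics.capture(n); cv2.imwrite(f"pics/{n}0.png",im[:,:,::-1])
E
```

```text
pics
{'clock': 0.0, 'qpos': array([-1.41841166e+00,  3.13419247e-01,  1.49843713e+00,  1.32354339e-05,
        1.33097823e+00, -2.23397957e-01]), 'qvel': array([ 0.00119407,  0.00035997, -0.00107379,  0.00091043, -0.00250713,
        0.00056873]), 'joint_torque': array([-1.34376014e-04, -4.02210724e+01, -2.52268070e+01,  6.94534974e-02,
        3.52832617e-02, -1.16272890e-04]), 'tcp_pos': array([ 192.659463  , -488.32677037,  404.17665294]), 'tool_rot': array([-4.58790469e-04,  8.26739741e-01, -5.62584229e-01, -4.18531246e-04]), 'force': array([-0.20276165, -0.18271597, -0.1300483 ]), 'torque': array([-0.05083398,  0.03927524, -0.01205158]), 'grip_width': 1.0009905996792223} 147.29999999999998
scene {'fx': 495.0399257150665, 'fy': 495.0399257150665, 'cx': 249.69642827130846, 'cy': 196.41473486761026, 'pose': [[-0.594, 0.512, -0.621, -294.572], [-0.804, -0.359, 0.473, 694.011], [0.019, 0.78, 0.625, 966.654], [0.0, 0.0, 0.0, 1.0]]}
top {'fx': 394.69747339797937, 'fy': 394.69747339797937, 'cx': 263.47083686441925, 'cy': 184.62148963203802, 'pose': [[0.248, 0.947, -0.203, 348.841], [-0.969, 0.243, -0.048, -30.996], [0.004, 0.208, 0.978, 1216.286], [0.0, 0.0, 0.0, 1.0]]}
wrist {'fx': 297.3186396354542, 'fy': 297.3186396354542, 'cx': 257.3276023420713, 'cy': 190.08448948613824, 'pose': [[0.367, 0.897, 0.246, 254.68], [-0.93, 0.354, 0.095, -462.228], [-0.002, -0.264, 0.965, 385.423], [0.0, 0.0, 0.0, 1.0]]}
```

View pics/scene0.png

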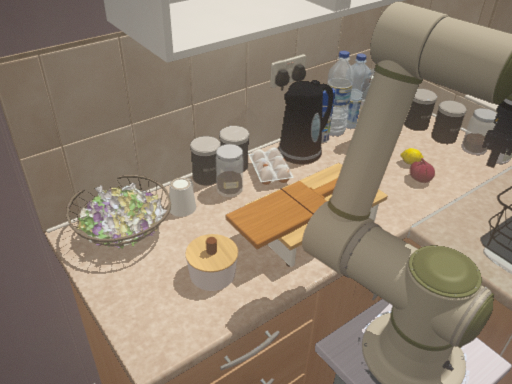

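View pics/top0.png

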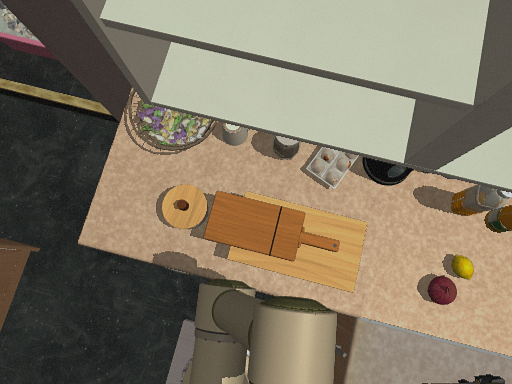

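The top view shows the lid and knob near (183,205), the board with its dark line near (273,230), and the riser's right corners near (367,222) and (354,290). The riser's bottom-left corner is near (228,262). I'll zoom in to measure these.

```bash
cat >> h.py <<'E'
def ray(n,uv):
    c=optics.calibration(n) if isinstance(n,str) else n; uv=np.atleast_2d(np.array(uv,float))
    a=(uv[:,0]-c["cx"])/c["fx"]; b=(uv[:,1]-c["cy"])/c["fy"]
    d=np.stack([a,-b,-np.ones_like(a)],1)@np.array(c["pose"])[:3,:3].T
    return np.array(c["pose"])[:3,3],d
def onplane(n,uv,z):
    o,d=ray(n,uv); return o+d*((z-o[2])/d[:,2])[:,None]
E
python3 - <<'E'
import cv2
a=cv2.imread("pics/top0.png"); b=a[170:300,150:380]; cv2.imwrite("pics/top0z.png",cv2.resize(b,None,fx=3.4,fy=3.4,interpolation=cv2.INTER_CUBIC))
a=cv2.imread("pics/scene0.png"); b=a[140:300,170:400]; cv2.imwrite("pics/scene0z.png",cv2.resize(b,None,fx=3.4,fy=3.4,interpolation=cv2.INTER_CUBIC))
E
```

```text
(no output)
```

View pics/top0z.png

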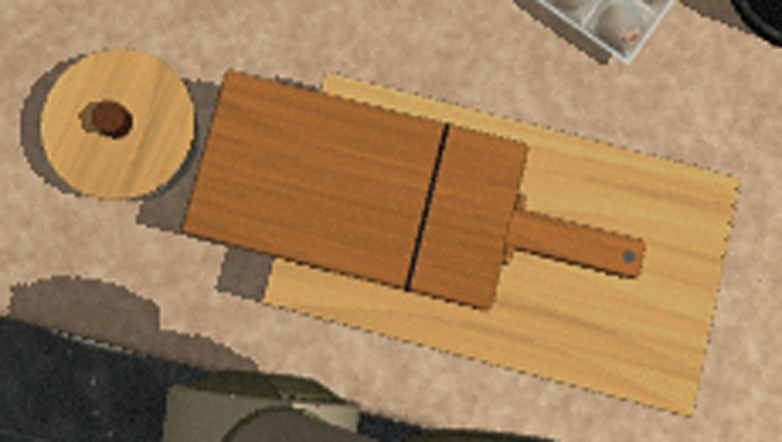

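View pics/scene0z.png

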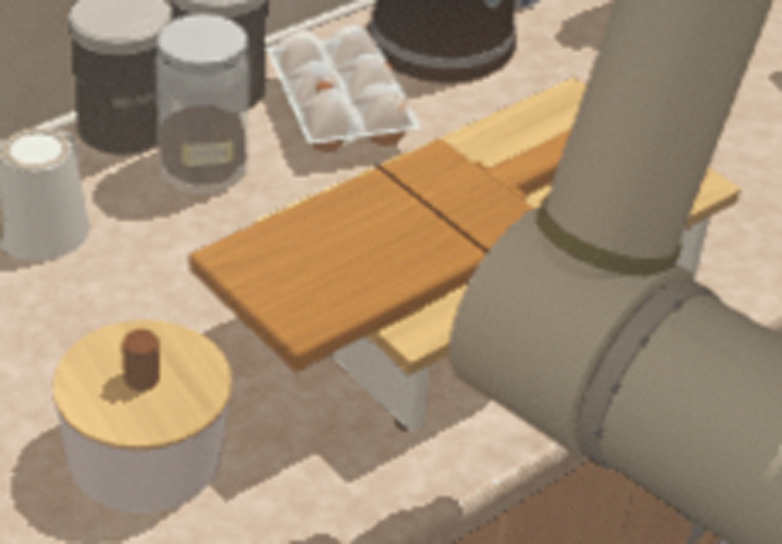

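Run:
```python
from h import *
def P(l,z,n="top",o=(150,170)): 
    a=(np.array(l,float)+.5)/3.4-.5+np.array(o); return onplane(n,a,z)
R=P([(325,73),(740,178),(691,415),(263,302)],100); print("riser",R.round(1)); 
print([np.linalg.norm(R[i]-R[(i+1)%4]).round(1) for i in range(4)])
B=P([(229,70),(527,147),(490,308),(183,233)],120); print("board",B.round(1),[np.linalg.norm(B[i]-B[(i+1)%4]).round(1) for i in range(4)])
L=P([(447,125),(408,290)],120); print("line",L.round(1),L.mean(0))
H=P([(643,240),(638,277)],120); print("hend",H.round(1),H.mean(0))
print("lid",P([(117,124)],81), "edges",P([(40,124),(195,124),(117,48),(117,200)],81).round(1))
print("knobtop", P([(114,118)],121))
# scene
S=(170,140)
print("scene knobtop",P([(142,339)],121,"scene",S)," lid edges",P([(54,385),(232,382)],81,"scene",S).round(1))
print("scene line far end, corners",P([(378,165),(438,141),(192,262),(297,358)],120,"scene",S).round(1), "riser corner FL-near",P([(412,360)],100,"scene",S).round(1))
ex=R[0]-R[3]; print("edge angle",np.degrees(np.arctan2(ex[1],ex[0])), "long", np.degrees(np.arctan2(*(R[0]-R[1])[[1,0]])),np.degrees(np.arctan2(*(R[3]-R[2])[[1,0]])))
print("boardlong",np.degrees(np.arctan2(*(B[0]-B[1])[[1,0]])),np.degrees(np.arctan2(*(B[3]-B[2])[[1,0]])))
b=(L.mean(0)-H.mean(0)); print(np.linalg.norm(b),np.degrees(np.arctan2(b[1],b[0])))
print("jar/eggs etc", onplane("top",[(287,143),(232,130),(331,165)],[100][0]).round(0))
```

```text
riser [[ 548.4   70.2  100. ]
 [ 548.3 -288.1  100. ]
 [ 350.7 -287.1  100. ]
 [ 351.5   70.3  100. ]]
[np.float64(358.3), np.float64(197.6), np.float64(357.4), np.float64(197.0)]
board [[ 527.5  146.5  120. ]
 [ 526.2 -108.5  120. ]
 [ 392.1 -109.3  120. ]
 [ 388.4  146.   120. ]] [np.float64(255.0), np.float64(134.2), np.float64(255.3), np.float64(139.1)]
line [[527.6 -40.4 120. ]
 [389.5 -42.  120. ]] [458.58942037 -41.2000157  120.        ]
hend [[ 475.6 -217.   120. ]
 [ 445.6 -219.3  120. ]] [ 460.59778322 -218.1342772   120.        ]
lid [[464.75997452 232.66051793  81.        ]] edges [[448.4 296.3  81. ]
 [481.3 168.1  81. ]
 [528.4 251.8  81. ]
 [402.6 213.9  81. ]]
knobtop [[464.85618217 227.21051869 121.        ]]
scene knobtop [[463.95752492 231.38828989 121.        ]]  lid edges [[496.2 288.7  81. ]
 [423.1 180.3  81. ]]
scene line far end, corners [[ 526.4  -40.2  120. ]
 [ 523.  -102.5  120. ]
 [ 514.1  153.4  120. ]
 [ 384.2  151.   120. ]] riser corner FL-near [[349.7  70.4 100. ]]
edge angle -0.003238913865492635 long 89.97197548365764 89.87477425785973
boardlong 89.72434597563442 90.82006584573026
176.94565950277735 90.65033065098716
jar/eggs etc [[ 719.  -12.  100.]
 [ 718.  156.  100.]
 [ 686. -153.  100.]]
```

The riser edge is at y≈70.5 with its middle at x≈450, square to the world axes. The board line is at y≈-41, x≈459, and the knob is at about (464,230). All the measured sizes agree with the ones given. Next I'll find a free spot for the lid and turn the tool.

```bash
python3 - <<'E'
from h import *
px=[(80,242),(125,110),(100,190),(110,190),(180,262),(115,235),(140,150),(213,130)]
print(np.c_[np.array(px),onplane("top",px,0).round(0)[:,:2]])
print(onplane("scene",[(75,215),(185,205),(105,345),(65,255)],0).round(0)[:,:2])
E
python3 -m crank '{"jaw":[0,0,0,0,0,0,0,0,0,0,0],"linear":[[0,0,0],[0,0,0],[0,0,0],[0,0,0],[0,0,0],[0,0,0],[0,0,0],[0,0,0],[0,0,0],[0,0,0],[0,0,0]],"turn":[-7,-7,-7,-7,-7,-7,-7,-7,-7,-5.5,0]}' 20
```

```text
[[ 80. 242. 288. 527.]
 [125. 110. 730. 531.]
 [100. 190. 457. 521.]
 [110. 190. 464. 491.]
 [180. 262. 306. 214.]
 [115. 235. 335. 430.]
 [140. 150. 612. 441.]
 [213. 130. 736. 233.]]
[[892. 437.]
 [746. 148.]
 [422. 549.]
 [749. 520.]]
clock: 1.02
tcp_pos: [192.7, -488.3, 404.4]
tool_rot: [-0.0, 1.0, 0.002, -0.0]
force: [0.7, 0.4, -0.4]
grip_width: 1.0
```

```bash
python3 -m crank '{"jaw":[0,0,0,0,0,0,0,0,0,0],"linear":[[1.36,-3.59,0],[1.36,-3.59,0],[1.36,-3.59,0],[1.36,-3.59,0],[1.36,-3.59,0],[1.36,-3.59,0],[1.36,-3.59,0],[1.36,-3.59,0],[1.36,-3.59,0],[1.36,-3.59,0]],"turn":[0,0,0,0,0,0,0,0,0,0]}'
python3 -m crank '{"jaw":[0,0,0,0,0,0,0,0,0,0,0,0],"linear":[[1.36,-3.59,0],[1.36,-3.59,0],[1.36,-3.59,0],[1.36,-3.59,0],[1.36,-3.59,0],[1.36,-3.59,0],[1.36,-3.59,0],[1.36,-3.59,0],[1.36,-3.0,0],[1.36,-2.5,0],[0,0,0],[0,0,0]],"turn":[0,0,0,0,0,0,0,0,0,0,0,0]}'
python3 - <<'E'
from h import *
s=manip.get_state();print(s["tcp_pos"]); c=optics.calibration("wrist")
cv2.imwrite("pics/w1.png",optics.capture("wrist")[:,:,::-1]); print(np.round(c["pose"],3).tolist())
E
```

```text
clock: 1.85
tcp_pos: [328.5, -127.4, 404.8]
tool_rot: [0.0, 1.0, -0.002, 0.0]
force: [0.6, -0.3, 0.5]
grip_width: 1.001
clock: 2.85
tcp_pos: [464.4, 213.8, 404.1]
tool_rot: [0.0, 1.0, -0.0, -0.001]
force: [0.5, 0.2, 0.2]
grip_width: 1.004
[464.35878674 213.7635735  404.05634768]
[[1.0, -0.0, 0.002, 463.506], [-0.0, 0.965, 0.264, 282.587], [-0.002, -0.264, 0.965, 385.254], [0.0, 0.0, 0.0, 1.0]]
```

View pics/w1.png

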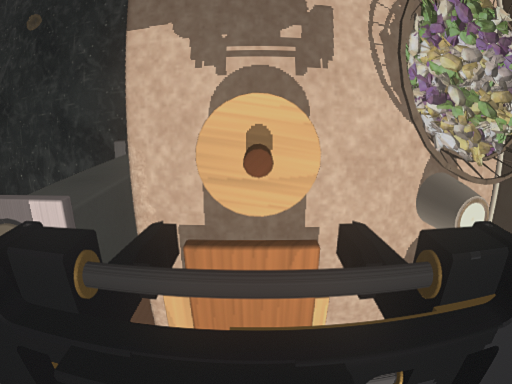

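The knob top shows at (258,161) and the disc at about (258,155). I'll convert these with the fisheye rays.

```bash
cat >> h.py <<'E'
def wplane(c,uv,z):
    uv=np.atleast_2d(np.array(uv,float)); a=(uv[:,0]-c["cx"])/c["fx"]; b=(uv[:,1]-c["cy"])/c["fy"]
    r=np.hypot(a,b); k=np.where(r>1e-9,np.sin(r)/np.maximum(r,1e-9),1)
    d=np.stack([a*k,-b*k,-np.cos(r)],1)@np.array(c["pose"])[:3,:3].T
    o=np.array(c["pose"])[:3,3]; return o+d*((z-o[2])/d[:,2])[:,None]
E
python3 - <<'E'
from h import *
c=optics.calibration("wrist"); print(wplane(c,[(258,161)],121),wplane(c,[(196,155),(320,155),(258,93),(258,216)],81).round(1))
print("board lead corners",wplane(c,[(185,241),(319,241)],120).round(1))
E
```

```text
[[463.47315515 236.61824315 121.        ]] [[398.5 236.7  81. ]
 [528.5 236.6  81. ]
 [463.5 299.9  81. ]
 [463.5 169.2  81. ]]
board lead corners [[390.3 156.3 120. ]
 [524.2 156.6 120. ]]
```

```bash
python3 -m crank '{"jaw":[0,0,0,0,0,0,0,0,0],"linear":[[0,-1.8,0],[0,0,3],[0,0,3],[0,0,3],[0,0,2],[0,0,2],[0,0,1],[0,0,1],[0,0,0]],"turn":[0,0,0,0,0,0,0,0,0]}'
python3 - <<'E'
from h import *
s=manip.get_state();print(s["tcp_pos"]); c=optics.calibration("wrist")
cv2.imwrite("pics/w2.png",optics.capture("wrist")[:,:,::-1]); cv2.imwrite("pics/s2.png",cv2.resize(optics.capture("scene")[140:300,130:330,::-1],None,fx=3.5,fy=3.5))
E
```

```text
clock: 3.65
tcp_pos: [464.1, 230.3, 253.8]
tool_rot: [0.0, 1.0, -0.0, -0.001]
force: [-1.2, 0.4, -0.2]
grip_width: 1.0
[464.06303044 230.3279735  253.75675018]
```

View pics/w2.png

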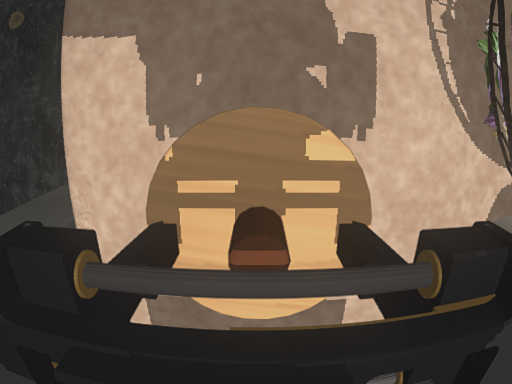

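View pics/s2.png

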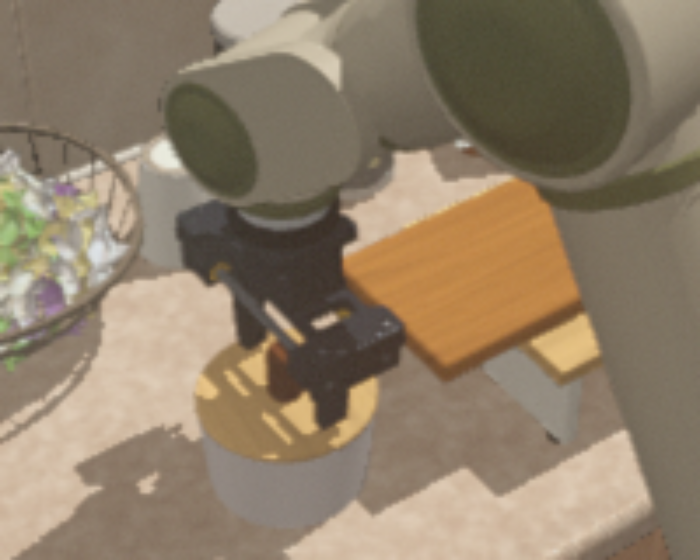

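```bash
python3 - <<'E'
from h import *
c=optics.calibration("wrist"); p=wplane(c,[(147,210),(371,210),(260,107),(258,319)],81).round(1); print(p, wplane(c,[(260,250)],121))
E
python3 -m crank '{"jaw":[160,200,230,255,255,255,255,255,255,255,255,255],"linear":[[0,-0.2,0],[0,0,0],[0,0,0],[0,0,0],[0,0,0],[0,0,0],[0,0,0],[0,0,0],[0,0,0],[0,0,0],[0,0,0],[0,0,0]],"turn":[0,0,0,0,0,0,0,0,0,0,0,0]}' 25
```

```text
[[399.6 245.2  81. ]
 [530.  245.1  81. ]
 [465.1 301.6  81. ]
 [464.2 168.5  81. ]] [[464.87895298 241.13338385 121.        ]]
clock: 4.75
tcp_pos: [464.3, 233.0, 254.7]
tool_rot: [0.0, 1.0, 0.0, -0.0]
force: [0.3, 0.5, -0.3]
grip_width: 0.311
```

```bash
python3 -m crank '{"jaw":[255,255,255,255,255,255,255,255],"linear":[[0,0,-0.5],[0,0,-1],[0,0,-1.5],[0,0,-1.5],[0,0,-1],[0,0,-0.5],[0,0,0],[0,0,0]],"turn":[0,0,0,0,0,0,0,0]}'
python3 -m crank '{"jaw":[255,255,255,255,255,255,255,255,255,255],"linear":[[-0.3,-1.5,0],[-0.5,-2.5,0],[-0.5,-2.5,0],[-0.5,-2.5,0],[-0.5,-2.5,0],[-0.5,-2.5,0],[-0.4,-2,0],[-0.2,-1,0],[0,0,0],[0,0,0]],"turn":[0,0,0,0,0,0,0,0,0,0]}'
python3 - <<'E'
from h import *
cv2.imwrite("pics/s3.png",cv2.resize(optics.capture("scene")[140:320,80:330,::-1],None,fx=3,fy=3))
E
```

```text
clock: 5.42
tcp_pos: [464.2, 232.9, 314.5]
tool_rot: [0.0, 1.0, 0.0, -0.0]
force: [0.2, 0.4, -1.2]
grip_width: 0.31
clock: 6.25
tcp_pos: [430.2, 402.6, 314.0]
tool_rot: [0.0, 1.0, 0.001, -0.0]
force: [-0.2, -1.2, -2.0]
grip_width: 0.308
```

View pics/s3.png

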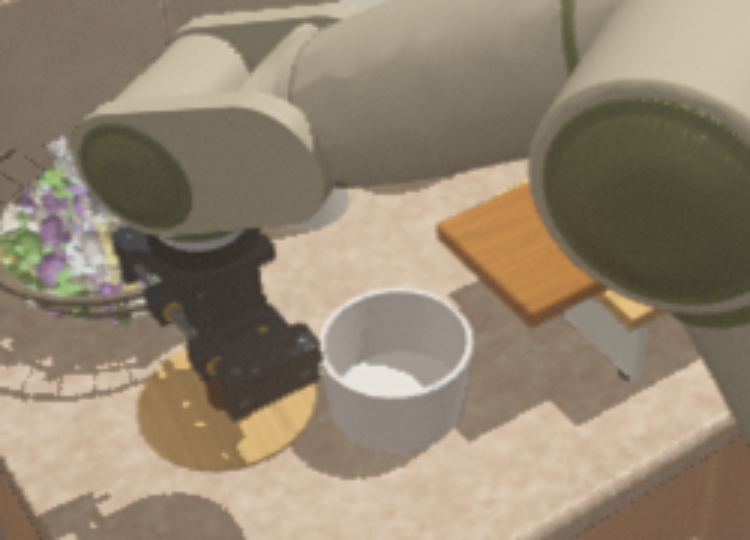

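The lid is held level and the pot is open and still in place. Now lowering.

```bash
python3 -m crank '{"jaw":[255,255,255,255,255,255,255,255,255,255],"linear":[[0,0,1.5],[0,0,2.5],[0,0,2.5],[0,0,2.5],[0,0,1.5],[0,0,1],[0,0,0.5],[0,0,0.3],[0,0,0],[0,0,0]],"turn":[0,0,0,0,0,0,0,0,0,0]}'
python3 -m crank '{"jaw":[255,255,255,255],"linear":[[0,0,0.2],[0,0,0.15],[0,0,0],[0,0,0]],"turn":[0,0,0,0]}'
```

```text
clock: 7.13
tcp_pos: [430.5, 403.0, 192.7]
tool_rot: [-0.0, 1.0, 0.0, 0.001]
force: [0.6, 0.3, -1.7]
grip_width: 0.303
clock: 7.47
tcp_pos: [430.2, 403.0, 188.3]
tool_rot: [-0.0, 1.0, 0.0, 0.0]
force: [0.0, 0.4, -0.8]
grip_width: 0.313
```

```bash
python3 -m crank '{"jaw":[255,255,255,255],"linear":[[0,0,0.1],[0,0,0.1],[0,0,0],[0,0,0]],"turn":[0,0,0,0]}'
```

```text
clock: 7.8
tcp_pos: [430.2, 403.1, 187.3]
tool_rot: [-0.0, 1.0, 0.0, 0.0]
force: [-3.4, -2.8, 8.3]
grip_width: 0.31
```

Contact shows at the expected height, so I'll release and rise.

```bash
python3 -m crank '{"jaw":[0,0,0,0,0,0,0,0],"linear":[[0,0,0],[0,0,0],[0,0,0],[0,0,0],[0,0,0],[0,0,0],[0,0,0],[0,0,0]],"turn":[0,0,0,0,0,0,0,0]}'
python3 -m crank '{"jaw":[0,0,0,0,0,0,0,0,0,0],"linear":[[0,0,-1],[0,0,-2],[0,0,-3],[0,0,-3],[0,0,-3],[0,0,-3],[0,0,-3],[0,0,-2],[0,0,0],[0,0,0]],"turn":[0,0,0,0,0,0,0,0,0,0]}'
python3 - <<'E'
from h import *
cv2.imwrite("pics/s4.png",cv2.resize(optics.capture("scene")[140:320,80:330,::-1],None,fx=3,fy=3))
E
```

```text
clock: 8.47
tcp_pos: [430.2, 403.0, 186.2]
tool_rot: [-0.0, 1.0, 0.0, 0.0]
force: [-0.4, -0.1, -0.1]
grip_width: 0.887
clock: 9.3
tcp_pos: [430.0, 402.9, 387.2]
tool_rot: [-0.001, 1.0, 0.0, 0.001]
force: [-0.2, -0.7, -1.5]
grip_width: 1.001
```

View pics/s4.png

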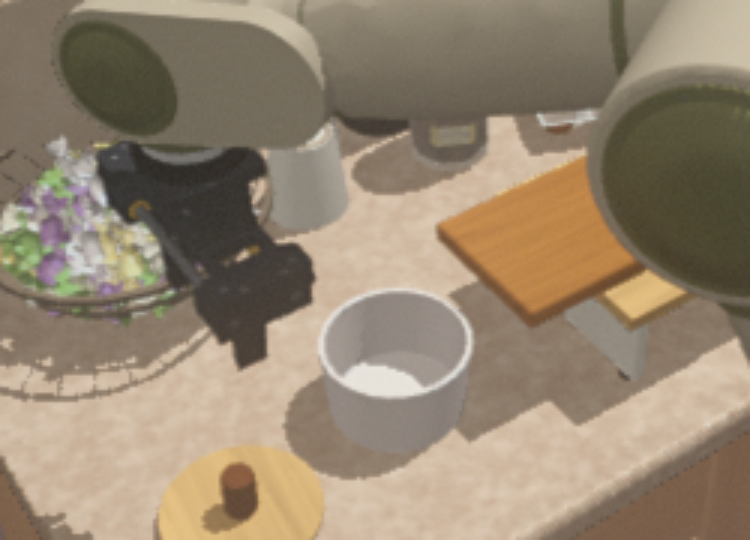

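Lid is flat with the knob up and let go. Now to the board handle at about (460,-171).

```bash
python3 -m crank '{"jaw":[0,0,0,0,0,0,0,0],"linear":[[0.2,2.5,0],[0.2,4,0],[0.2,4,0],[0.2,4,0],[0.2,4,0],[0.2,4,0],[0.2,4,0],[0.2,4,0]],"turn":[0,0,0,0,0,0,0,0]}'
python3 -m crank '{"jaw":[0,0,0,0,0,0,0,0,0,0],"linear":[[0.2,4,0],[0.2,4,0],[0.2,4,0],[0.2,4,0],[0.2,4,0],[0.2,2.9,0],[0.2,2,0],[0,0,0],[0,0,0],[0,0,0]],"turn":[0,0,0,0,0,0,0,0,0,0]}'
python3 - <<'E'
from h import *
s=manip.get_state();print(s["tcp_pos"]); cv2.imwrite("pics/w5.png",optics.capture("wrist")[:,:,::-1]); cv2.imwrite("pics/t5.png",cv2.resize(optics.capture("top")[150:310,60:380,::-1],None,fx=2.5,fy=2.5))
E
```

```text
clock: 10.02
tcp_pos: [445.7, 96.2, 384.9]
tool_rot: [-0.0, 1.0, 0.0, -0.001]
force: [0.7, 0.8, 0.4]
grip_width: 0.999
clock: 10.85
tcp_pos: [460.4, -150.2, 385.4]
tool_rot: [-0.001, 1.0, 0.0, -0.001]
force: [-0.1, 0.5, 0.6]
grip_width: 1.004
[ 460.35571727 -150.21879457  385.3990347 ]
```

View pics/w5.png

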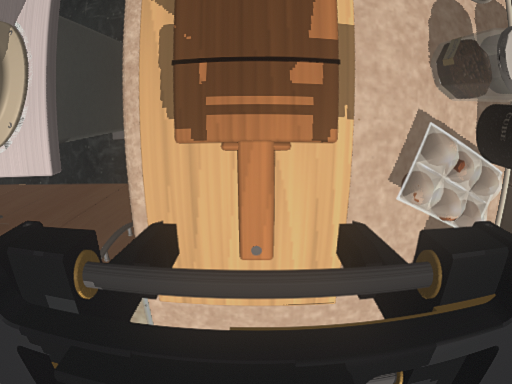

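View pics/t5.png

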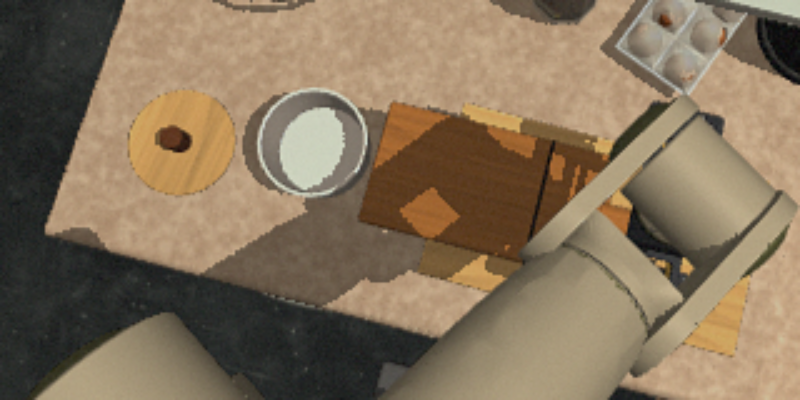

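Run:
```python
from h import *
c=optics.calibration("wrist"); p=wplane(c,[(172,61),(340,61),(238,152),(275,152),(239.5,258),(273.5,258)],120).round(1); print(p)
print("riser sides",wplane(c,[(139,150),(352,150),(146,290)],100).round(1))
```

```text
[[ 387.4  -36.1  120. ]
 [ 528.4  -36.1  120. ]
 [ 443.  -115.3  120. ]
 [ 474.1 -115.2  120. ]
 [ 442.7 -214.4  120. ]
 [ 474.6 -214.3  120. ]]
riser sides [[ 346.4 -114.4  100. ]
 [ 547.7 -114.8  100. ]
 [ 333.4 -271.4  100. ]]
```

```bash
python3 -m crank '{"jaw":[0,0,0,0,0,0,0,0,0,0],"linear":[[-0.15,2.0,0],[0,0,2],[0,0,2.5],[0,0,2.5],[0,0,1.5],[0,0,1],[0,0,0.8],[0,0,0.5],[0,0,0],[0,0,0]],"turn":[0,0,0,0,0,0,0,0,0,0]}'
python3 - <<'E'
from h import *
s=manip.get_state();print(s["tcp_pos"]); cv2.imwrite("pics/w6.png",optics.capture("wrist")[:,:,::-1])
E
```

```text
clock: 11.78
tcp_pos: [459.2, -171.0, 278.8]
tool_rot: [0.0, 1.0, 0.0, 0.0]
force: [0.2, 0.1, -0.6]
grip_width: 0.999
[ 459.17602937 -170.95385145  278.770808  ]
```

View pics/w6.png

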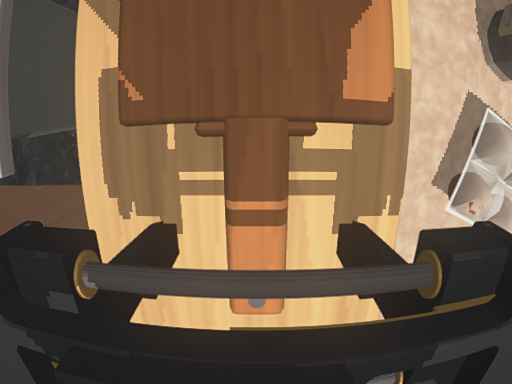

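The handle at columns 226–288 is centred between the fingers. I'll go down to leave about 4 mm under the tips, then close.

```bash
python3 -m crank '{"jaw":[0,0,0],"linear":[[0,0,0.5],[0,0,0.4],[0,0,0]],"turn":[0,0,0]}'
python3 -m crank '{"jaw":[130,170,190,210,230,255,255,255,255,255,255,255],"linear":[[0,0,0],[0,0,0],[0,0,0],[0,0,0],[0,0,0],[0,0,0],[0,0,0],[0,0,0],[0,0,0],[0,0,0],[0,0,0],[0,0,0]],"turn":[0,0,0,0,0,0,0,0,0,0,0,0]}' 40
```

```text
clock: 12.08
tcp_pos: [458.8, -171.0, 268.6]
tool_rot: [-0.0, 1.0, 0.0, -0.0]
force: [1.3, -0.9, -0.5]
grip_width: 1.002
clock: 13.08
tcp_pos: [459.0, -171.0, 269.2]
tool_rot: [0.0, 1.0, 0.0, -0.0]
force: [-0.1, -0.3, 0.1]
grip_width: 0.358
```

Gripped at 31.5 mm opening, which matches the 32 mm handle. Sliding now.

```bash
python3 -m crank '{"jaw":[255,255,255,255,255,255,255,255],"linear":[[0,-0.4,0],[0,-0.8,0],[0,-0.8,0],[0,-0.8,0],[0,-0.8,0],[0,-0.8,0],[0,-0.4,0],[0,0,0]],"turn":[0,0,0,0,0,0,0,0]}'
python3 -m crank '{"jaw":[255,255,255,255,255,255,255,255,255,255,255],"linear":[[0,-0.4,0],[0,-0.8,0],[0,-0.8,0],[0,-0.8,0],[0,-0.8,0],[0,-0.8,0],[0,-0.6,0],[0,-0.4,0],[0,-0.2,0],[0,0,0],[0,0,0]],"turn":[0,0,0,0,0,0,0,0,0,0,0]}'
python3 - <<'E'
from h import *
s=manip.get_state();print(s["tcp_pos"],s["force"],s["torque"])
for n in ("wrist","top","scene"): cv2.imwrite(f"pics/{n}7.png",optics.capture(n)[:,:,::-1])
a=cv2.imread("pics/top7.png")[150:300,140:340]; cv2.imwrite("pics/top7z.png",cv2.resize(a,None,fx=4,fy=4,interpolation=cv2.INTER_CUBIC))
a=cv2.imread("pics/scene7.png")[150:300,150:350]; cv2.imwrite("pics/scene7z.png",cv2.resize(a,None,fx=4,fy=4,interpolation=cv2.INTER_CUBIC))
E
```

```text
clock: 13.75
tcp_pos: [458.9, -121.8, 269.2]
tool_rot: [-0.001, 1.0, 0.001, -0.0]
force: [0.7, 5.6, 1.5]
grip_width: 0.361
clock: 14.67
tcp_pos: [458.9, -66.6, 269.2]
tool_rot: [-0.001, 1.0, 0.0, -0.0]
force: [0.4, 3.8, 3.4]
grip_width: 0.357
[458.9383945  -66.61459651 269.21115771] [0.40562825 3.78596154 3.39660435] [ 0.52566858 -0.19988587  0.06557193]
```

View pics/top7z.png

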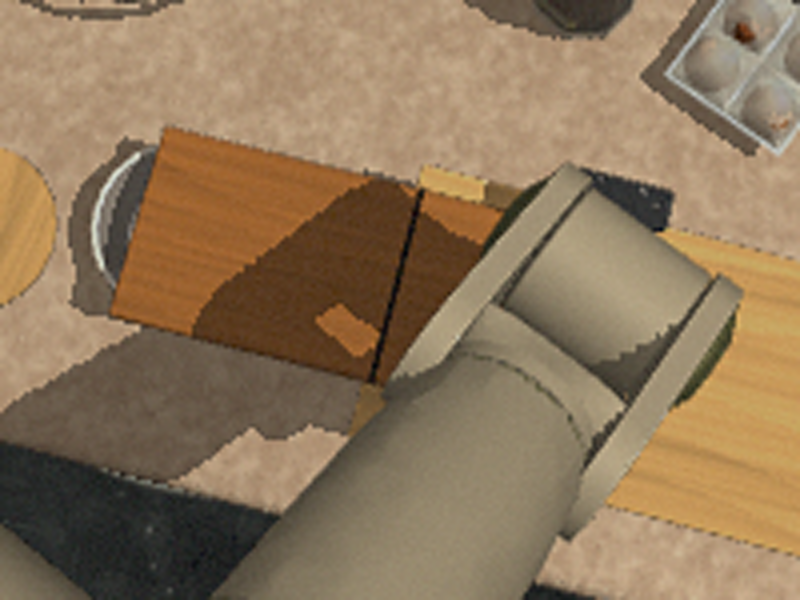

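View pics/scene7z.png

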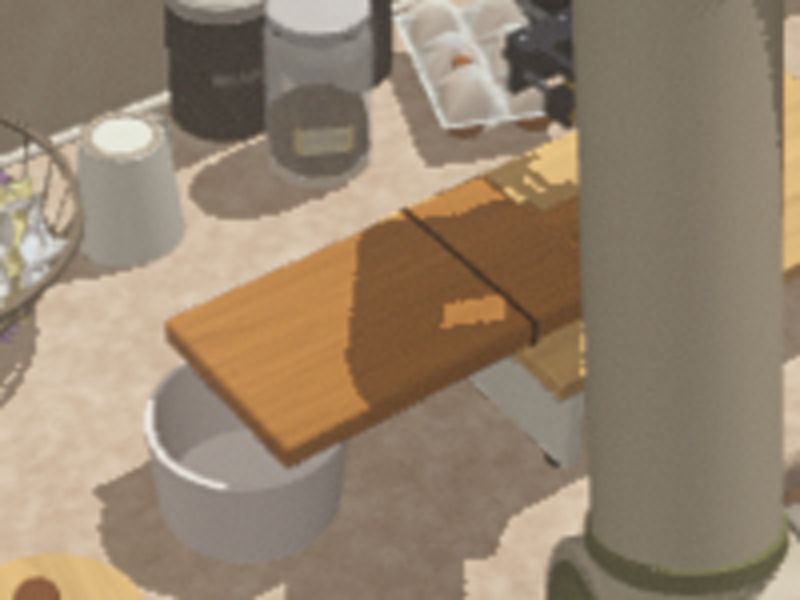

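View pics/wrist7.png

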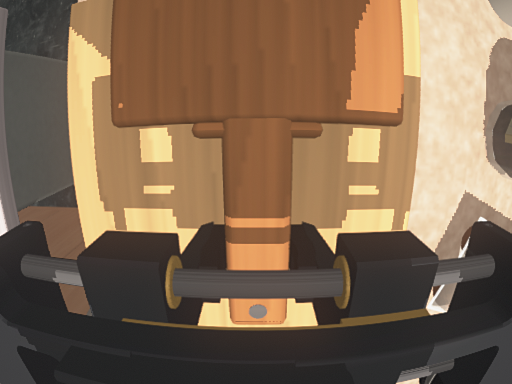

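Run:
```python
from h import *
f=lambda l,o:(np.array(l,float)+.5)/4-.5+np.array(o)
print("top line",onplane("top",f([(420,190),(374,382)],(140,150)),120).round(1))
print("top edge pts",onplane("top",f([(421,167),(349,433)],(140,150)),100).round(1))
print("scene line",onplane("scene",f([(404,210),(534,327)],(150,150)),120).round(1))
print("scene line at underside",onplane("scene",f([(534,346)],(150,150)),100).round(1))
print("scene edge corner",onplane("scene",f([(565,397)],(150,150)),100).round(1))
print("lead end scene",onplane("scene",f([(168,322),(289,457)],(150,150)),120).round(1))
```

```text
top line [[527.8  65.7 120. ]
 [390.4  61.8 120. ]]
top edge pts [[547.5  71.1 100. ]
 [353.   71.  100. ]]
scene line [[525.5  65.7 120. ]
 [385.   67.8 120. ]]
scene line at underside [[387.2  64.4 100. ]]
scene edge corner [[340.5  77.9 100. ]]
lead end scene [[521.7 253.1 120. ]
 [381.4 256.  120. ]]
```

Both views put the line at y≈64.5 and the edge at ≈71, so it needs about 6.5 mm more.

```bash
python3 -m crank '{"jaw":[255,255,255,255,255,255],"linear":[[0,-0.3,0],[0,-0.3,0],[0,-0.1,0.05],[0,0,0],[0,0,0],[0,0,0]],"turn":[0,0,0,0,0,0]}'
python3 - <<'E'
from h import *
s=manip.get_state();print(s["tcp_pos"],s["force"],s["torque"],s["grip_width"])
for n in ("top","scene"): cv2.imwrite(f"pics/{n}8.png",optics.capture(n)[:,:,::-1])
a=cv2.imread("pics/top8.png")[170:270,180:310]; cv2.imwrite("pics/top8z.png",cv2.resize(a,None,fx=6,fy=6,interpolation=cv2.INTER_CUBIC))
a=cv2.imread("pics/scene8.png")[150:300,100:300]; cv2.imwrite("pics/scene8z.png",cv2.resize(a,None,fx=4,fy=4,interpolation=cv2.INTER_CUBIC))
E
```

```text
clock: 15.32
tcp_pos: [459.1, -60.4, 269.2]
tool_rot: [0.001, 1.0, 0.0, 0.0]
force: [-0.3, -4.9, 6.9]
grip_width: 0.358
[459.10502118 -60.35416728 269.21316193] [-0.34515051 -4.92544063  6.88066525] [-0.74909567  0.21493757  0.05551384] 0.357757749909189
```

View pics/top8z.png

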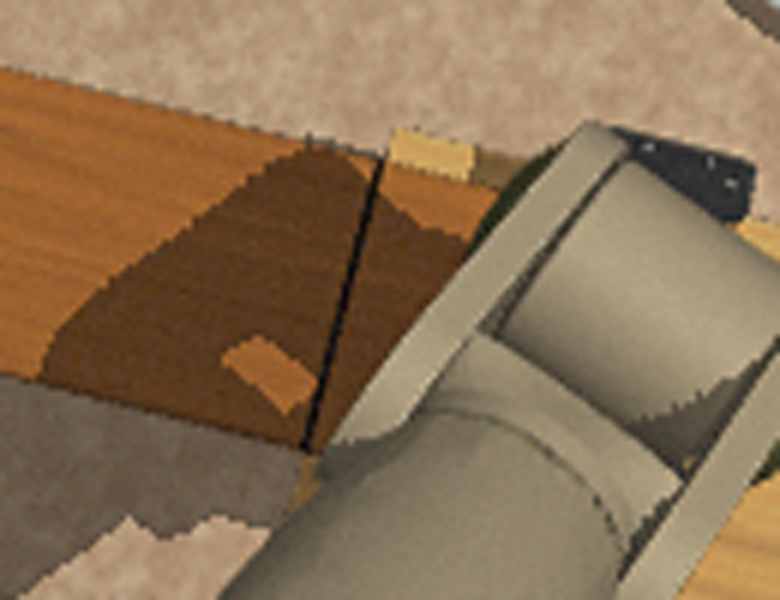

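View pics/scene8z.png

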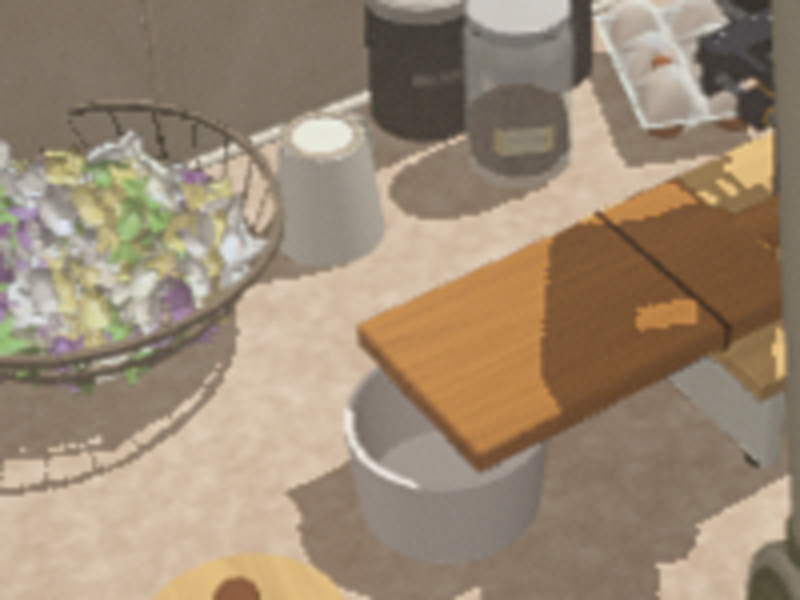

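Run:
```python
from h import *
f=lambda l,o,k:(np.array(l,float)+.5)/k-.5+np.array(o)
print("top line",onplane("top",f([(378,162),(309,448)],(180,170),6),120).round(1))
print("top edge",onplane("top",f([(394,128),(292,508)],(180,170),6),100).round(1))
print("scene line",onplane("scene",f([(600,214),(727,329)],(100,150),4),120).round(1))
print("scene line under, edge",onplane("scene",f([(727,347),(765,397)],(100,150),4),100).round(1))
print("lead",onplane("scene",f([(360,328),(482,461)],(100,150),4),120).round(1))
```

```text
top line [[527.8  71.6 120. ]
 [391.3  67.8 120. ]]
top edge [[549.   70.4 100. ]
 [363.5  70.  100. ]]
scene line [[523.7  70.4 120. ]
 [386.1  72.6 120. ]]
scene line under, edge [[389.1  68.6 100. ]
 [340.5  77.9 100. ]]
lead [[519.8 260.1 120. ]
 [381.1 261.1 120. ]]
```

The line is at y≈70 against the edge at ≈70.3, square, with about 9 mm offset in x. I'll let it settle, check it is steady, and hand in.

```bash
python3 -m crank '{"jaw":[255,255,255,255,255,255],"linear":[[0,0,0],[0,0,0],[0,0,0],[0,0,0],[0,0,0],[0,0,0]],"turn":[0,0,0,0,0,0]}'
python3 - <<'E'
from h import *
s=manip.get_state();print(s["tcp_pos"],s["force"],s["grip_width"],abs(s["qvel"]).max())
print(manip.finish_job())
E
```

```text
clock: 15.92
tcp_pos: [459.1, -60.3, 269.2]
tool_rot: [0.001, 1.0, 0.0, 0.0]
force: [-0.6, -4.8, 6.5]
grip_width: 0.362
[459.10708409 -60.34991596 269.2093241 ] [-0.56047225 -4.83338767  6.52090779] 0.36171951271759306 0.0014723956075910819
the job is handed in; nothing more can be done
None
```

I handed the job in at 15.9 s with the lid off and the board held level over the open pot; no verdict was reported.

- **Lid:** I lifted it by the knob and set it down flat, knob up, at about (430, 403) mm. I then let it go before touching the board.
- **Board:** I gripped the handle at a 31.5 mm opening with 40 N and slid it about 111 mm along the riser. The arm held still at hand-in and the wrist force was about 5–7 N.

Last camera checks:

| Check | Result |
|---|---|
| Line against riser edge | line at y≈69.7 (top view) and ≈71.5 (scene view), edge at ≈70.2 (top) |
| Squareness | within about 0.03 rad |
| Sideways offset | about 9 mm from the edge's middle |
| Pot, jar and eggs | looked unmoved by eye, not measured again |
| Board clear of pot and lid | looked clear by eye |

**Disagreements:**
- The wrist camera read 3–6 mm further in +y than the other two for the same points.
- One scene-view reading of the riser's near corner was about 7 mm off and looked partly hidden by the arm. I relied on the top view for the edge, which matched the scene camera's first reading of 70.4.

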